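# Wedge a specimen block tight in a wedge vice

## Task

First slide the white specimen block along the vice until its end rests against the end stop. Then pick up the hammer and, with the hammer only, tap the loose steel wedge on its thick end, deeper into the vice, until it stops advancing and the block is clamped tight. Finally lay the hammer flat on the worktop, clear of the vice and the wedge, and leave the other things where they stand.

Things in the scene. Friction and masses are not known exactly. Their poses are not given: they have to be found in the camera images.
- vice: Low metal wedge vice with a dark base plate, screwed to the worktop; its yaw varies. Origin: on the underside of the base plate, at x = y = 0; z up. Vice frame, mm: plate 10 thick, x -75 to 75, y -110 to 75; fixed bar at x -75 to -57, y -45 to 65, top z 36. Wedge channel: between bar and jaw; block channel: between jaw and fence. Both run along y and are open above and at the -y end
- stop_face (a point): Middle of the end stop's flat face, which looks along the vice's -y towards the block; at (2, 45, 30) mm in the vice frame. The stop is 38 wide (x), 18 thick, its top at z 44 mm
- fence_face (a point): On the fence's face towards the block, (23, 5, 30) mm in the vice frame as drawn. The steel fence (15 mm thick, y -45 to 55, top z 34) is set by screws up to 1 mm either way in x and does not give
- jaw: Steel jaw sliding only along the vice's x. Origin: at the vice's origin when fully back, as at the start; closes in +x by 2 to 4.5 mm until the block is clamped against the fence. Its face to the wedge slants 7 degrees; its flat face to the block is at x = -20 mm, y -45 to 42, top z 34. It takes about 1 N to move and stays put
- wedge: Loose steel wedge, 0.3 kg, 130 long, 32 high, 26 wide at the butt (thick end), 10 at the thin end, 7 degrees. It stands on the vice's plate, thin end in the channel, butt sticking out at the vice's -y end. Origin: underside, middle of the butt face; y points to the thin end, the way it is driven, parallel to the vice's y; z up
- wedge_butt (a point): Point to strike: middle of the wedge's butt face, 20 mm above its underside, 30 mm above the worktop. Pushed with a few N the wedge slides in along +y, 20 to 60 mm in all, until jaw and block meet; then it hardly advances and jams, staying tight when let go. Taps of 10 to 15 N seat it
- block: White block, steel discs in its top, 40 (x) x 80 (y) x 44 (z) mm, 0.2 kg, on the vice's plate between jaw and fence with 2 to 4 mm side play. It stands 10 to 20 mm proud of stop, jaw and fence: push it there on its -y end face. Origin: middle of underside, axes as the vice's. Slides with 1 to 2 N. Starts 15 to 35 mm short of the stop; home at vice y = 5 mm
- hammer: Double-faced hammer, 0.35 kg, lying on its side. Origin: underside, middle of the head. Handle along its own -x to 130 mm, flat-sided, 18 wide (y), 22 high, centre 15 mm up, 22 x 30 mm swell at the last 26 mm. Head 30 x 82 x 30 mm (x, y, z): round black striking faces, 29 across, look along +y and -y, 41 mm from the origin, centre 15 mm up
- hammer_grip (a point): Good place to grip the handle: on its centre line, 62 mm from the middle of the head along -x, 15 mm above the hammer's underside. A tall beige instrument stands on the worktop to the right, beyond x 0.52 m and right of y -0.17 m: keep arm and gripper clear of it
- beaker: Beaker, 47 mm across, 48 tall, beyond the vice; bystander. Origin: underside
- timer: White bench timer, 62 x 66 x 18 mm, in front of the vice to the left; bystander. Origin: underside
- stain_bottle: Small bottle with a black cap, 36 mm across, 74 tall, to the right beyond the vice; bystander. Origin: underside
Things that resemble listed ones, but are neither listed nor needed, are in the scene too. Of the things that look like the hammer, the larger one is meant. What is shaped like the block but yellow is not meant.

How it is judged:
On the way, in this order (a step that is already met when the one before it is completed fails the run):
1. the block is pushed up to the end stop (within 3 mm) while it is still unclamped (y of block in the frame of vice above 0.002 m and contact force between jaw and block below 2 N), for 0.1 s.
2. the held hammer strikes the wedge while the block is at the stop (contact force between hammer and wedge above 1 N and contact force between the fingers and hammer above 2 N and y of block in the frame of vice above 0.002 m).
3. the wedge has closed the jaw on the block: the jaw presses on it with over 6 N (contact force between jaw and block above 6 N and contact force between wedge and jaw above 6 N), for 0.1 s.
At the end, for the whole second after the job is handed in: The wedge sits jammed between bar and jaw and by itself holds the jaw on the block with over 6 N; the block stands flat with its end within 3 mm of the end stop; the hammer lies flat and still on the worktop, touching neither vice nor wedge (all of step 3 and y of block in the frame of vice above 0.002 m and angle between block's own z axis and vertical below 0.05 rad and height (world z) of hammer below 0.008 m and angle between hammer's own z axis and vertical below 0.1 rad and linear speed of hammer below 0.02 m/s and contact force between hammer and vice below 0.1 N and contact force between hammer and wedge below 0.1 N).
It fails at once if the fingers or the arm push the wedge (over 1 N) (contact force between any of the fingers, the arm and wedge above 1 N).
It fails at once if a bystander is moved more than 20 mm (distance of any of beaker, timer, stain_bottle from where it was at the start of the episode above 0.02 m).
It also fails if it takes over 59 s, if anything falls off the work surface, if the arm or the gripper's body presses on something with over 40 N, if the wrist force passes 120 N, or if a joint passes its speed limit or range.

## Robot

A 6-joint arm with a two-finger parallel gripper is mounted at the origin on a cart in front of the work surface, level with it; the furniture and walls round the work are solid. World frame = base frame: x ahead of the robot, y to its left, z up, the work surface at z = 0. Lengths are in m, angles in rad, forces in N, time in s.
With the tool pointing down it reaches from about 0.3 to 0.875 m from the base axis. Payload 6.4 kg.
Tool frame: the origin (TCP) lies midway between the tips of the shut fingers; the grasp point (between the pads) lies 19 mm behind it; z points along the fingers, y is the line along which they close (so a half turn about z gives the same grasp; the last joint's range is limited). The gripper opens to 85 mm and grips with 20 to 120 N. Pads are 22 mm wide; open, the fingers measure 114 mm over their backs; the gripper's body (76 mm by 85 mm) begins 54 mm behind the grasp point. The pads swing forward as they close: fully open they stand 13 mm farther back than shut.
Start: joints at [-1.426, 0.181, 1.607, -0, 1.354, -0.206], TCP at [0.198, -0.54, 0.195] pointing down, gripper open.
Joint ranges: [-2.99, 2.99], [-0.89, 2.07], [0.3, 2.58], [-1.14, 4.28], [0, 2.63], [-3.12, 3.12]. Speed limits (rad/s): [2.57, 2.57, 3.01, 3.14, 3.14, 3.14].

## Interface

Orientations are given as a unit quaternion [w, x, y, z].
In Python, from bench import ctrl gives the robot as it stands.
- The arm moves only by the tool send_rows, never from a script. Its argument "motion" is a list of rows, each a list of 7 numbers: the turn, a rotation vector about the tool's x, y, z in degrees, then the shift along the tool's x, y, z in mm, then the closure, from -1 (fully open) to 1 (shut). In form: [[rx, ry, rz, tx, ty, tz, grip], ...]. A call has exactly 10 rows; each row shifts and turns the commanded pose from where the row before left it, along the tool's axes as they then stand; what a row does not reach is not made up. A row lasts 1/10 s, in which the tool goes at most 50 mm and 8.59 degrees, less where a joint would pass 70% of its speed; a pose out of reach is approached as far as the arm can. A call is refused whole if a number of a shift passes 50 or a number of a turn 8.59, either way. A call with a gripper value outside its range is refused whole. The fingers move at their own pace and stop on an object; the grip force is fixed at half the most. Time passes only in rows, so rows that do not move let the fingers close, or fill a call up. It gives the time, the measured TCP pose, the force, the opening and the grip force at its end, in the units of the state.
- ctrl.get_obs(): the state, without advancing time (a new reading comes with each control period).
- ctrl.camera(name): name is "side" or "top" or "wrist"; returns a dict with "color" (480x640x3 uint8, red, green, blue), "z_map" (480x640 float32, m along the optical axis (not along the pixel's ray), 0 where there is no reading), "mtx" (3x3 intrinsics, pixels), "extrinsics" (4x4, takes a point from camera to world coordinates); the wrist camera has in their place "hand_eye" (4x4, takes a point from camera to tool coordinates, whose origin is the TCP and whose axes are the flange's). Camera axes: x right, y down, z forward; pixel columns grow to the right and rows downward; lengths in m; the calibration is good to about 2 mm. A picture is of the moment at which its call begins: read the wrist's pose just before it.
- ctrl.hand_in(): hands the job in; it is judged then, once.
The state is a dict: "time_s": time; "q": joint angles; "dq": joint speeds; "joint_efforts": joint torques, N m; "eef_pos": TCP position; "eef_rot": TCP orientation; "wrist_force": force on the tool from outside, world axes, zero at the start; "torque": the same for the moment, N m; "opening": opening from 0.0 (shut) to 1.0 (fully open); "grasp_force": force on a finger pad.
Only numpy, scipy, OpenCV 4.12 (cv2) and the standard library are available. Lean on these libraries where they do the work, as an engineer would, in place of code of your own. Each camera call takes 0.05 s, during which the arm holds its last target. There are 200 camera calls.

## Working session

There is one attempt and no reset: what is moved stays moved. The work goes in short steps, Python scripts to look and compute and a tool call to move; the robot and the scene stay as the last step left them, time stands still between calls to the robot, and variables do not carry over. Pictures are saved under pics/ and viewed, at most 10 in all, crops included, and the job is handed in when it is done.

Besides the shell and the picture viewer there is one more tool, called after "Emit:" as name(argument=value, ...) on one line, values as JSON. send_rows: Moves the arm, as the interface text tells. Its arguments: {"type":"object","properties":{"motion":{"type":"array","items":{"type":"array","items":{"type":"number"}}}},"required":["motion"]}

```bash
mkdir -p pics
cat > h.py <<'E'
import numpy as np,cv2
from bench import ctrl
def pts(c,T=None):
    T=c["extrinsics"] if T is None else T
    z=c["z_map"];K=c["mtx"];v,u=np.mgrid[:480,:640]
    P=np.stack([(u-K[0,2])/K[0,0]*z,(v-K[1,2])/K[1,1]*z,z],-1)
    return P@np.array(T)[:3,:3].T+np.array(T)[:3,3]
def save(n,c): cv2.imwrite(f"pics/{n}.png",cv2.cvtColor(c["color"],cv2.COLOR_RGB2BGR))
E
python3 - <<'E'
from h import *
o=ctrl.get_obs();print(o)
for n in("top","side"):
    c=ctrl.camera(n);save(n,c);np.savez(f"{n}.npz",**{k:np.array(v) for k,v in c.items()})
    print(n,c["mtx"],c["extrinsics"],(c["z_map"]>0).mean())
E
```

```text
{'time_s': 0.0, 'q': array([-1.42629336e+00,  1.81579322e-01,  1.60802484e+00, -1.24930186e-05,
        1.35379426e+00, -2.06294003e-01]), 'dq': array([ 0.00036922,  0.00127376,  0.00034003, -0.00113225, -0.00046626,
        0.00012209]), 'joint_efforts': array([-6.01537704e-04, -4.44875515e+01, -3.51330221e+01, -4.00653526e-04,
        9.15121171e-03, -4.11215893e-06]), 'eef_pos': array([ 0.19751995, -0.53934251,  0.19435456]), 'eef_rot': array([-9.02641649e-04,  9.84656444e-01,  1.74501783e-01,  2.17947490e-05]), 'wrist_force': array([ 0.12055707, -0.43472299, -0.0705703 ]), 'torque': array([ 0.02261883, -0.00474242, -0.01978296]), 'grasp_force': 0.0, 'opening': 1.00168964552199}
top [[560.68941804   0.         325.05090071]
 [  0.         560.68941804 241.9605259 ]
 [  0.           0.           1.        ]] [[ 0.00369215 -0.99712783  0.07564691  0.47039776]
 [-0.99999155 -0.00354492  0.00208043 -0.07133296]
 [-0.00180629 -0.07565395 -0.9971325   1.53080605]
 [ 0.          0.          0.          1.        ]] 0.9959635416666667
side [[620.10051535   0.         313.80382884]
 [  0.         620.10051535 232.22998797]
 [  0.           0.           1.        ]] [[-0.96091006 -0.1850486   0.20593416  0.33420156]
 [-0.27678194  0.62432813 -0.7304835   0.85760395]
 [ 0.00660446 -0.7589278  -0.65114129  0.87946808]
 [ 0.          0.          0.          1.        ]] 0.9959765625
```

```bash
ls -la . pics
```

```text
.:
total 4224
drwxr-xr-x  3 agent agent    4096 Nov 30 11:46 .
drwxr-xr-x 23 root  root     4096 Nov 30 11:45 ..
-rw-r--r--  1 agent agent     361 Nov 30 11:46 h.py
drwxr-xr-x  2 agent agent    4096 Nov 30 11:46 pics
-rw-r--r--  1 agent agent 2151596 Nov 30 11:46 side.npz
-rw-r--r--  1 agent agent 2151596 Nov 30 11:46 top.npz

pics:
total 892
drwxr-xr-x 2 agent agent   4096 Nov 30 11:46 .
drwxr-xr-x 3 agent agent   4096 Nov 30 11:46 ..
-rw-r--r-- 1 agent agent 414496 Nov 30 11:46 side.png
-rw-r--r-- 1 agent agent 486492 Nov 30 11:46 top.png
```

View pics/top.png

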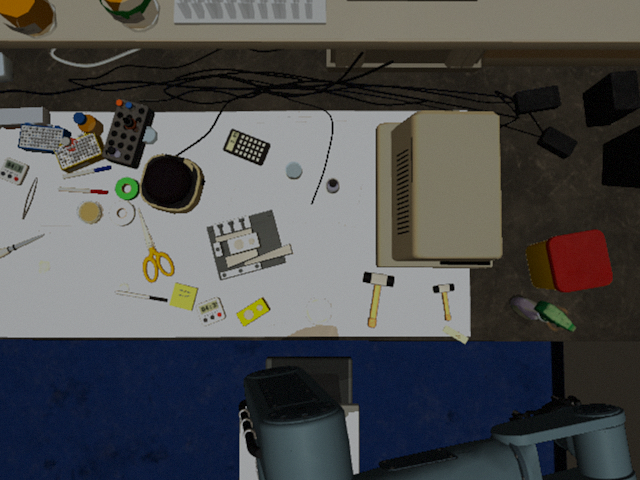

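View pics/side.png

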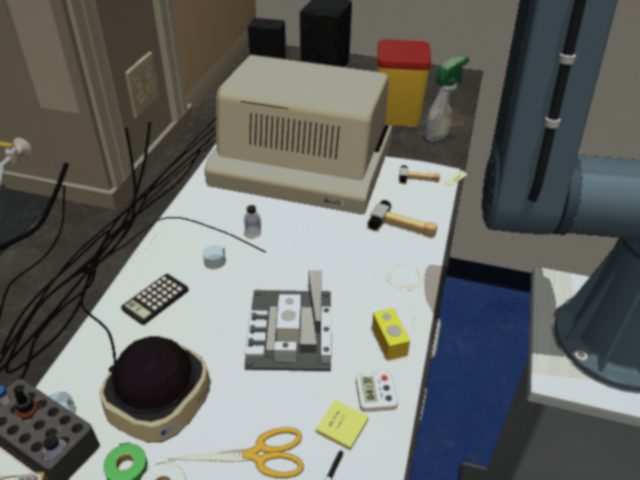

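The top view shows the vice around (248,245), wedge butt to the right at about (290,250), large hammer with head (378,280) and handle end (374,325), and beaker (294,170), bottle (333,185), timer (211,311). Next I measure these from the depth map.

Run:
```python
from h import *
c=dict(np.load("top.npz"));P=pts(c)
im=cv2.cvtColor(c["color"],cv2.COLOR_RGB2BGR)
cv2.imwrite("pics/crop.png",cv2.resize(im[200:290,195:305],None,fx=6.5,fy=6.5,interpolation=cv2.INTER_CUBIC))
w=P[250:320:10,330:360:6,2];print("table z",np.median(w))
hsv=cv2.cvtColor(c["color"],cv2.COLOR_RGB2HSV)
# vice base plate mask: dark
sub=np.zeros((480,640),bool);sub[200:290,195:305]=1
m=sub&(P[...,2]>0.006)
cn,_=cv2.findContours(m.astype(np.uint8),0,2);k=max(cn,key=cv2.contourArea)
dark=sub&(c["color"].max(2)<110)
def rect(mask,z):
    v,u=np.nonzero(mask);K=c["mtx"];T=c["extrinsics"]
    d=np.stack([(u-K[0,2])/K[0,0],(v-K[1,2])/K[1,1],0*u+1],-1)@T[:3,:3].T
    q=T[:3,3]+d*((z-T[2,3])/d[:,2:])
    r=cv2.minAreaRect((q[:,:2]*1000).astype(np.float32));return r,cv2.boxPoints(r).round(),len(u)
for t in(80,110): print("plate",rect(sub&(c["color"].max(2)<t),0.01))
# hammer
hs=np.zeros_like(sub);hs[265:335,355:400]=1
print("hammer all",rect(hs&(P[...,2]>0.008),0.025))
wood=hs&(hsv[...,1]>70)&(hsv[...,0]<35);print("wood",rect(wood,0.025))
black=hs&(c["color"].max(2)<70);print("black",rect(black,.02))
print("z hammer",np.percentile(P[hs][:,2],[5,50,95,99]))
for n,(u,v) in dict(beaker=(294,170),bottle=(333,184),timer=(211,311)).items(): print(n,P[v,u])
np.set_printoptions(precision=0,suppress=True,linewidth=250)
print((P[206:284:4,200:300:4,2]*1000))
```

```text
table z 0.0010433487244301265
plate (((618.8917846679688, 155.4447479248047), (241.4337921142578, 204.44520568847656), 19.646947860717773), array([[471., 211.],
       [540.,  19.],
       [767., 100.],
       [698., 292.]], dtype=float32), 1699)
plate (((584.1969604492188, 152.99249267578125), (242.92910766601562, 260.50128173828125), 2.586548328399658), array([[457., 278.],
       [469.,  17.],
       [711.,  28.],
       [700., 289.]], dtype=float32), 2009)
hammer all (((435.295654296875, -206.13201904296875), (113.80046844482422, 181.3021240234375), 87.43814849853516), array([[ 342., -259.],
       [ 523., -267.],
       [ 528., -153.],
       [ 347., -145.]], dtype=float32), 758)
wood (((450.99896240234375, -197.94308471679688), (80.36455535888672, 178.779296875), 69.48204803466797), array([[ 353., -204.],
       [ 521., -267.],
       [ 549., -192.],
       [ 381., -129.]], dtype=float32), 354)
black (((497.2938232421875, -213.30792236328125), (81.63232421875, 49.814029693603516), 81.13439178466797), array([[ 466., -250.],
       [ 516., -257.],
       [ 528., -177.],
       [ 
[... 2583 characters left out ...]
7.   33.   26.   35.   39.   36.   12.    9.    2.    1.   -5.   -2.   -7.    5.   -4.]
 [  -0.   -0.    1.   -1.    2.   12.   10.   38.   39.   33.   39.   34.   29.   39.    5.    2.   -1.   -0.   -2.    2.    9.    2.   -2.    6.    6.]
 [  -1.    0.   -2.   -0.    4.    7.   42.   35.   38.   38.    8.   -1.    0.    2.   -6.   -4.   -1.    2.    3.   -3.    1.   -3.    1.    9.   -2.]
 [  -5.    7.    8.    6.    2.   11.   22.    3.    2.   -1.   -4.   -5.    9.    3.   -1.    1.    2.   -1.    2.    0.    2.    3.   -0.    1.   -3.]
 [   3.    3.   -5.   -1.    3.   -9.    6.    4.    3.   -4.   -1.   -2.    5.    3.    2.   -3.   -6.    0.    8.    1.    1.   -4.   -6.   -4.    1.]]
```

View pics/crop.png

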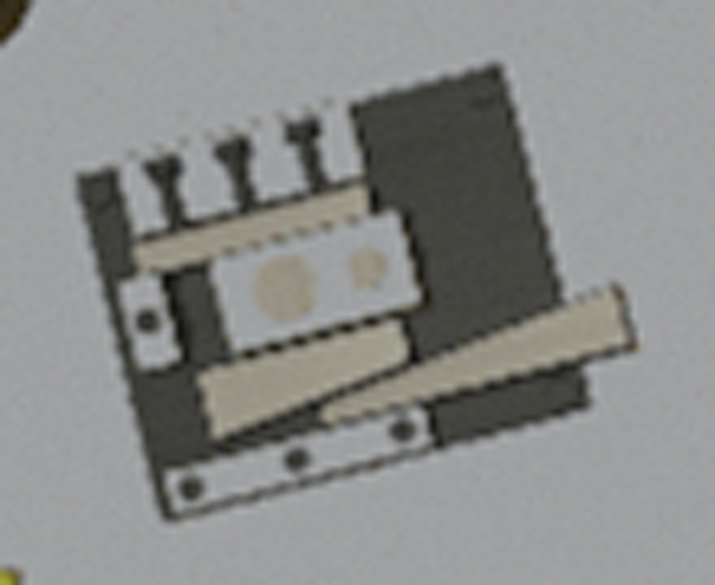

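The crop shows the plate corners at crop pixels (78,175), (500,66), (590,405), (168,520). The wedge butt's top edge runs (620,287)–(637,345), and the block's -y end top edge runs (400,210)–(422,303).

Run:
```python
from h import *
np.set_printoptions(precision=1,suppress=True)
c=dict(np.load("top.npz"));K=c["mtx"];T=c["extrinsics"]
def ray(uv,z):
    uv=np.atleast_2d(uv).astype(float);d=np.c_[(uv-K[:2,2])/[K[0,0],K[1,1]],np.ones(len(uv))]@T[:3,:3].T
    return 1000*(T[:3,3]+d*((z-T[2,3])/d[:,2:]))[:,:2]
cr=lambda p:(np.array(p)+.5)/6.5-.5+[195,200]
W=ray(cr([(78,175),(500,66),(590,405),(168,520)]),.01)
V=np.array([(75,75),(75,-110),(-75,-110),(-75,75)],float)
a=V-V.mean(0);b=W-W.mean(0)
th=np.arctan2((a[:,0]*b[:,1]-a[:,1]*b[:,0]).sum(),(a*b).sum())
R=np.array([[np.cos(th),-np.sin(th)],[np.sin(th),np.cos(th)]]);o=W.mean(0)-R@V.mean(0)
print("vice",o,np.degrees(th),"res",(W-(V@R.T+o)))
inv=lambda w:(w-o)@R
for n,p,z in[("butt",[(620,287),(637,345)],.042),("wedge tip",[(320,410),(333,425)],.042),("block-y",[(400,210),(422,303)],.054),("block+y",[(210,262),(235,352)],.054),("stop",[(120,283),(168,275),(182,360),(133,370)],.044),("bar",[(428,405),(437,447),(165,475),(172,518)],.036)]:
    w=ray(cr(p),z);print(n,w.ravel(),"vice",inv(w).ravel())
# hammer
P=pts(c);hsv=cv2.cvtColor(c["color"],cv2.COLOR_RGB2HSV);hs=np.zeros((480,640),bool);hs[268:330,358:400]=1
wood=hs&(hsv[...,1]>70)&(hsv[...,0]<35)&(P[...,2]>.012)
wood=cv2.morphologyEx(wood.astype(np.uint8),cv2.MORPH_OPEN,np.ones((3,3)))
v,u=np.nonzero(wood);q=ray(np.c_[u,v],.025);print("wood",q.min(0),q.max(0),q.mean(0),cv2.fitLine(q.astype(np.float32),2,0,.01,.01).ravel())
bl=hs&(c["color"].max(2)<70)&(P[...,2]>.008);v,u=np.nonzero(bl);q=ray(np.c_[u,v],.025);print("blk",q.min(0),q.max(0),cv2.minAreaRect(q.astype(np.float32)))
im=cv2.cvtColor(c["color"],cv2.COLOR_RGB2BGR)
cv2.imwrite("pics/ham.png",cv2.resize(im[255:340,345:415],None,fx=7,fy=7,interpolation=cv2.INTER_CUBIC))
```

```text
vice [574.  163.8] 15.280647595129716 res [[ 0.4 -0.8]
 [-1.7  1. ]
 [ 0.6  1.4]
 [ 0.8 -1.7]]
butt [578.3  25.2 554.5  18. ] vice [ -32.4 -134.8  -57.2 -135.5]
wedge tip [527.5 147.4 521.3 142. ] vice [-49.2  -3.6 -56.5  -7.2]
block-y [608.5 114.2 570.6 104.8] vice [ 20.3 -56.9 -18.8 -56. ]
block+y [587.  191.2 550.4 180.5] vice [ 19.8  23.  -18.3  22.3]
stop [579.1 229.7 582.4 210.1 547.6 203.8 543.4 223.7] vice [ 22.3  62.2  20.4  42.5 -14.9  45.5 -13.6  65.8]
bar [529.9 104.  512.7 100.  500.8 211.4 483.2 208.2] vice [-58.3 -46.1 -75.9 -45.3 -58.   65.2 -75.8  66.8]
wood [ 360.6 -215.7] [ 469.6 -183.4] [ 413.8 -200.1] [   1.    -0.2  413.8 -200.1]
blk [ 469.7 -250.6] [ 504.2 -170.2] ((486.2402038574219, -211.10037231445312), (81.35773468017578, 25.84156608581543), 81.46493530273438)
```

View pics/ham.png

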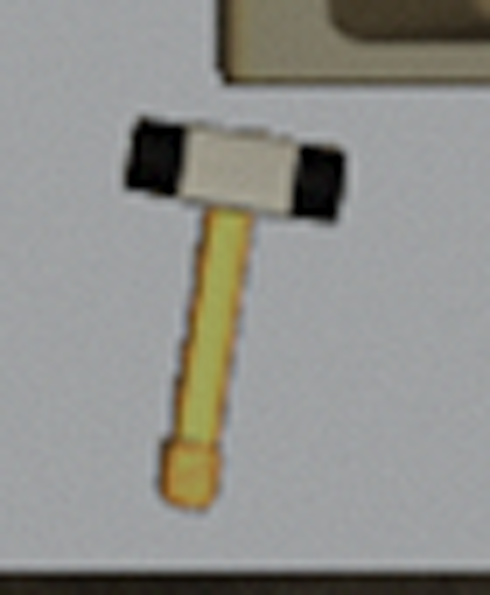

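The hammer crop shows the head at the top, black faces at (155,157) and (320,183), and the handle end at (190,480). The measurements agree with the given sizes: vice at (574,164) mm with yaw 15.3°, block 22 mm short of the stop, butt at vice y = -135, and hammer head at (486,-211) with yaw -8.5°. I'm moving to push the block now.

Emit:
send_rows(motion=[[0,0,4.8,0,0,0,1],[0,0,0,30,-27,0,1],[0,0,0,30,-27,0,1],[0,0,0,30,-27,0,1],[0,0,0,30,-27,0,1],[0,0,0,30,-27,0,1],[0,0,0,30,-27,0,1],[0,0,0,30,-27,0,1],[0,0,0,30,-27,0,1],[0,0,0,30,-27,0,1]])

```text
time_s: 1.1
eef_pos: [0.3944, -0.2327, 0.1951]
eef_rot: [-0.0, 0.991, 0.133, -0.0]
wrist_force: [-0.0, -1.1, -0.6]
opening: -0.002
grasp_force: 0.0
```

Emit:
send_rows(motion=[[0,0,0,35,-31,0,1],[0,0,0,35,-31,0,1],[0,0,0,35,-31,0,1],[0,0,0,35,-31,0,1],[0,0,0,35,-31,0,1],[0,0,0,35,-31,0,1],[0,0,0,35,-31,0,1],[0,0,0,35,-31,0,1],[0,0,0,0,0,40,1],[0,0,0,0,0,30,1]])

```text
time_s: 2.1
eef_pos: [0.5987, 0.0805, 0.1237]
eef_rot: [-0.0, 0.991, 0.135, -0.0]
wrist_force: [-1.9, 0.3, -0.8]
opening: -0.002
grasp_force: 0.0
```

Run:
```python
from h import *
o=ctrl.get_obs();print(o["eef_pos"],o["eef_rot"],o["wrist_force"])
c=ctrl.camera("wrist");save("w1",c);print(c["hand_eye"])
```

```text
[0.59870418 0.08049307 0.12368736] [-8.71664960e-06  9.90907872e-01  1.34542133e-01 -6.66797931e-05] [-1.86015995  0.25155674 -0.78639129]
[[-2.35485428e-04 -9.53038563e-01 -3.02848877e-01  7.72166950e-02]
 [ 9.99999716e-01 -7.60729414e-06 -7.53627745e-04  1.42196419e-04]
 [ 7.15932443e-04 -3.02848968e-01  9.53038294e-01 -1.78676867e-01]
 [ 0.00000000e+00  0.00000000e+00  0.00000000e+00  1.00000000e+00]]
```

View pics/w1.png

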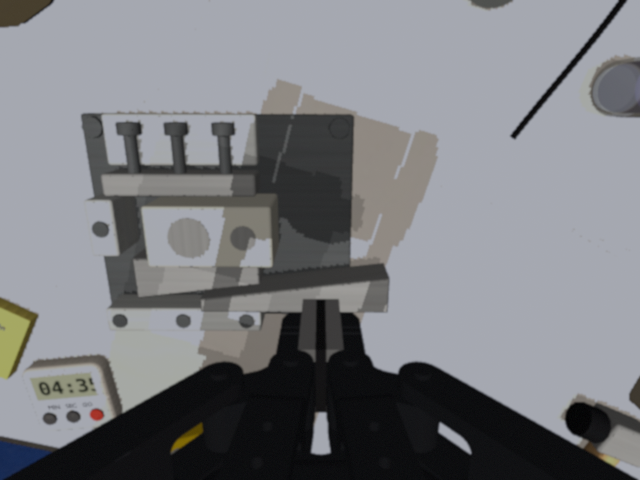

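The wrist view is square to the vice. The block's -y top edge is at u≈272 (v 207–267), the butt's top edge is at about u=387 (v 264–282), and the closed fingertips are at (321,305).

```bash
cat >> h.py <<'E'
from scipy.spatial.transform import Rotation as Ro
def wray(c,o,uv,z):
    q=o["eef_rot"];R=Ro.from_quat([q[1],q[2],q[3],q[0]]).as_matrix();H=np.array(c["hand_eye"]);K=c["mtx"]
    uv=np.atleast_2d(uv).astype(float);d=np.c_[(uv-K[:2,2])/[K[0,0],K[1,1]],np.ones(len(uv))]@(R@H[:3,:3]).T
    p=R@H[:3,3]+o["eef_pos"];return 1000*(p+d*((z-p[2])/d[:,2:]))[:,:2]
th=np.radians(15.28);RV=np.array([[np.cos(th),-np.sin(th)],[np.sin(th),np.cos(th)]])
tov=lambda w:(w-[574,163.8])@RV
E
python3 - <<'E'
from h import *
np.set_printoptions(precision=1,suppress=True)
o=ctrl.get_obs();c=ctrl.camera("wrist")
for n,p,z in[("plate",[(353,115),(82,115)],.01),("block-y",[(276,207),(272,267)],.054),("block+y",[(141,207),(148,266)],.054),("butt",[(385,264),(388,282),(388,312)],.042),("stop",[(112,200),(117,255)],.044)]:
    w=wray(c,o,p,z);print(n,w.ravel(),tov(w).ravel())
print("tcp",tov(o["eef_pos"][:2]*1000))
E
```

```text
plate [669.2  78.7 621.9 250.6] [  69.4 -107.1   69.1   71.1]
block-y [607.  111.1 569.  104.5] [ 18.  -59.6 -20.4 -55.9]
block+y [585.6 188.6 549.  179.3] [ 17.8  20.9 -20.   21.5]
butt [585.7  34.1 574.1  28.2 553.   21.3] [ -22.9 -128.2  -35.6 -130.8  -57.8 -131.9]
stop [581.8 210.2 546.3 202.9] [ 19.7  42.7 -16.4  45. ]
tcp [ -2.4 -86.3]
```

Emit:
send_rows(motion=[[0,0,0,2,0,22,1],[0,0,0,0,0,22,1],[0,0,0,0,0,22,1],[0,0,0,0,0,22,1],[0,0,0,0,0,0,1],[0,0,0,0,-5,0,1],[0,0,0,0,-5,0,1],[0,0,0,0,-5,0,1],[0,0,0,0,-5,0,1],[0,0,0,0,-5,0,1]])

```text
time_s: 3.2
eef_pos: [0.5941, 0.104, 0.038]
eef_rot: [0.0, 0.991, 0.133, 0.0]
wrist_force: [0.3, -0.4, 0.6]
opening: -0.002
grasp_force: 0.0
```

Emit:
send_rows(motion=[[0,0,0,-2,-2,3,1],[0,0,0,0,-2,0,1],[0,0,0,0,-2,0,1],[0,0,0,0,-2,0,1],[0,0,0,0,-2,0,1],[0,0,0,0,-2,0,1],[0,0,0,0,0,0,1],[0,0,0,0,0,0,1],[0,0,0,0,0,0,1],[0,0,0,0,0,0,1]])

```text
time_s: 4.2
eef_pos: [0.5889, 0.1143, 0.0343]
eef_rot: [0.0, 0.991, 0.133, 0.0]
wrist_force: [-0.2, -0.6, -0.2]
opening: -0.002
grasp_force: 0.0
```

Run:
```python
from h import *
o=ctrl.get_obs();c=ctrl.camera("wrist");print(o["eef_pos"],tov(o["eef_pos"][:2]*1000),o["wrist_force"])
save("w2",c)
```

```text
[0.58885515 0.11432457 0.03430969] [  1.29144072 -51.64131821] [-0.15701428 -0.64393032 -0.19762322]
```

View pics/w2.png

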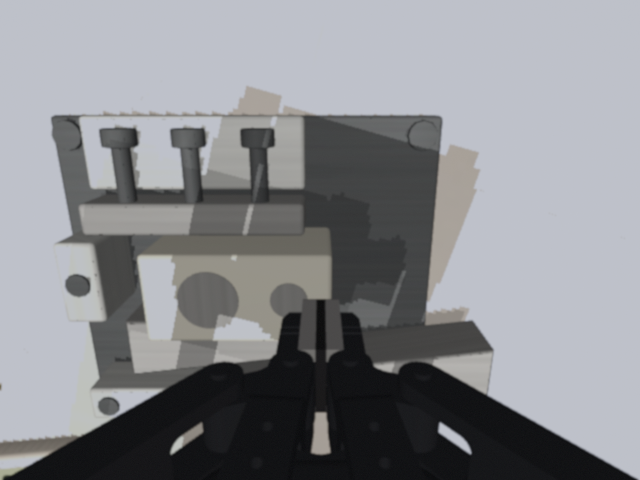

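The block's top face spans about v 250–340 with its end at u≈332, and the fingertips are at (321,305), overlapping that end. I'll compute what this means in the vice frame.

Run:
```python
from h import *
np.set_printoptions(precision=1,suppress=True)
o=ctrl.get_obs();c=ctrl.camera("wrist")
for n,p,z in[("plate",[(440,117),(53,117)],.01),("block-y",[(331,251),(331,290)],.054),("block+y",[(140,253),(148,338)],.054),("stop",[(97,240),(105,320)],.044),("butt",[(475,323),(492,350)],.042),("fence",[(304,205),(82,205),(304,233)],.034)]:
    w=wray(c,o,p,z);print(n,tov(w).ravel())
P=c["z_map"]
q=o["eef_rot"];R=Ro.from_quat([q[1],q[2],q[3],q[0]]).as_matrix();H=np.array(c["hand_eye"]);T=np.eye(4);T[:3,:3]=R@H[:3,:3];T[:3,3]=R@H[:3,3]+o["eef_pos"]
Q=pts(c,T)*1000
for u,v in[(321,302),(305,302),(340,302),(305,320),(340,320),(305,340),(340,340),(270,280),(200,260),(315,270)]: print(u,v,tov(Q[v,u,:2]),Q[v,u,2],c["color"][v,u])
```

```text
plate [  74.5 -107.5   74.5   73.4]
block-y [ 23.5 -55.9   6.3 -56.1]
block+y [ 22.6  21.3 -16.4  23. ]
stop [ 24.9  43.5 -13.1  46. ]
butt [ -15.7 -122.7  -29.9 -132.3]
fence [ 37.9 -44.4  37.9  53.1  25.1 -44.3]
321 302 [ 12.5 -51.9] 78.08993946553325 [15 14 15]
305 302 [ 11.6 -46.1] 76.23455413135916 [76 74 74]
340 302 [-20.2 -62.1] 11.041592590925935 [58 58 59]
305 320 [ 12.3 -46.6] 90.77968661188319 [76 74 74]
340 320 [ 11.6 -58.2] 89.53698916514384 [64 63 62]
305 340 [ 12.3 -47.1] 103.19985509288546 [76 74 74]
340 340 [ 11.8 -57.6] 102.31142263377221 [75 74 73]
270 280 [ 11.1 -30.9] 54.68011497904232 [149 146 136]
200 260 [19.5 -2.6] 53.81548164184793 [150 147 137]
315 270 [ 14.9 -49.4] 53.32551265409924 [150 147 137]
```

Run:
```python
from h import *
np.set_printoptions(precision=1,suppress=True)
c=ctrl.camera("side");Q=pts(c)*1000
V=tov(Q[...,:2]);z=Q[...,2]
m=(abs(V[...,0]-1)<20)&(abs(V[...,1]+52)<25)&(z>20)&(z<130)
for a in range(20,130,6):
    k=m&(z>=a)&(z<a+6)
    if k.sum(): print(a,k.sum(),"x",V[k][:,0].min(),V[k][:,0].max(),"y",V[k][:,1].min(),V[k][:,1].max(),"col",np.median(c["color"][k],0))
im=cv2.cvtColor(c["color"],cv2.COLOR_RGB2BGR)
K=c["mtx"];T=np.linalg.inv(c["extrinsics"]);o=ctrl.get_obs();p=T[:3,:3]@o["eef_pos"]+T[:3,3];uv=K@p/p[2];print(uv,o["eef_pos"])
u,v=uv[:2].astype(int)
cv2.imwrite("pics/s2.png",cv2.resize(im[v-70:v+50,u-70:u+70],None,fx=5,fy=5,interpolation=cv2.INTER_CUBIC))
```

```text
20 3 x -17.78389248493839 -17.729513561734308 y -50.26208054848197 -48.31694254344197 col [154. 155. 144.]
26 2 x -17.81251455264739 -17.773834241389327 y -49.68071831183503 -49.2406360353009 col [150.5 152.5 142. ]
32 3 x -17.862464689445133 -17.744705998900507 y -53.14569515637513 -49.053292841351144 col [123. 124. 115.]
38 2 x -17.841219730694043 -17.815794196617528 y -52.408861424631745 -50.13757321287308 col [105.5 105.5  96.5]
44 12 x -17.917732122509182 14.772853279707 y -53.418314286105776 -29.030999370633264 col [133.5 133.5 120.5]
50 218 x -17.82874482986464 20.950906387531475 y -55.75741802527527 -27.050331741312633 col [136.  135.5 122. ]
56 6 x -16.86139673746962 19.892228974587546 y -46.262542510009574 -28.792931015503417 col [123.5 123.5 111.5]
62 2 x -1.8848622765186276 5.30808786399578 y -47.30603405561629 -46.675998857298616 col [59.5 60.5 59. ]
68 9 x -5.78041323041432 10.449356148439117 y -45.02183556643189 -42.26151702167467 col [62. 64. 61.]
74 15 x -9.427164837453331 12.290911619661191 y -45.187839404033326 -38.79925547194474 col [88. 88. 85.]
80 35 x -9.470279
[... 158 characters left out ...]
02660119502474 col [42.  42.5 42.5]
92 17 x -9.529494111008457 11.66499394705629 y -45.83218568247751 -36.27893853504147 col [37. 37. 37.]
98 7 x -4.566062343982547 7.653478305954265 y -38.5872748769338 -34.63510190938169 col [22. 23. 24.]
110 3 x -11.766464941450604 -0.7859698357759421 y -52.18116148099859 -39.983803988277806 col [57. 58. 57.]
116 5 x -11.820936420181354 -10.191195067905312 y -43.36701842030633 -27.16532840042768 col [ 97. 101. 101.]
122 5 x -10.594238265411935 -10.262405833961067 y -37.62866206894572 -27.120079678491408 col [96. 99. 99.]
128 1 x -8.566525464064698 -8.566525464064698 y -37.56011958929084 -37.56011958929084 col [58. 59. 58.]
[289.7 302.7   1. ] [0.6 0.1 0. ]
```

View pics/s2.png

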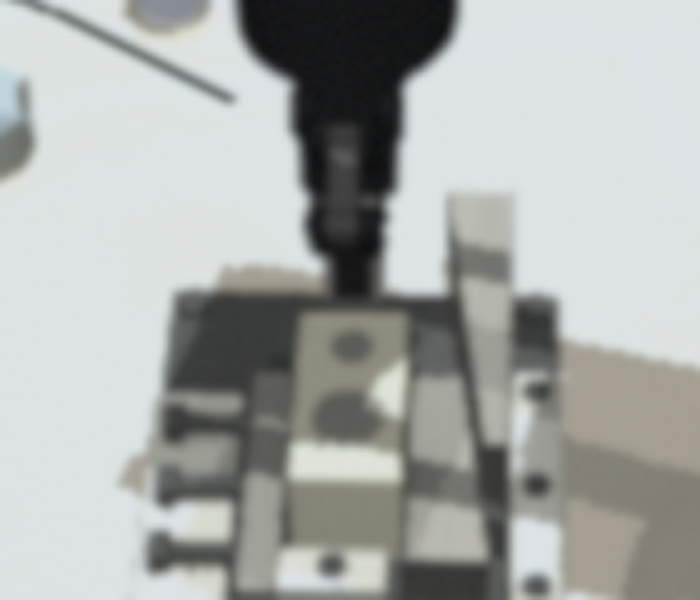

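The block has not moved (end still at y≈-56). Both cameras put the lowest visible finger surface at z≈62–76, about 30 mm above the reported TCP, so the fingers passed over the block. I'll back off, go to TCP z = 14 (safe whichever is true), and push with force checks.

Emit:
send_rows(motion=[[0,0,0,0,15,0,1],[0,0,0,0,15,0,1],[0,0,0,0,0,10,1],[0,0,0,0,0,10,1],[0,0,0,0,0,0,1],[0,0,0,0,-4,0,1],[0,0,0,0,-4,0,1],[0,0,0,0,-4,0,1],[0,0,0,0,-4,0,1],[0,0,0,0,0,0,1]])

```text
time_s: 5.35
eef_pos: [0.5924, 0.1018, 0.0146]
eef_rot: [-0.0, 0.991, 0.134, 0.0]
wrist_force: [0.1, -0.4, -0.5]
opening: -0.002
grasp_force: 0.0
```

```bash
cat > w.py <<'E'
from h import *
np.set_printoptions(precision=1,suppress=True)
o=ctrl.get_obs();c=ctrl.camera("wrist");print(o["eef_pos"]*1000,tov(o["eef_pos"][:2]*1000),o["wrist_force"])
q=o["eef_rot"];R=Ro.from_quat([q[1],q[2],q[3],q[0]]).as_matrix();H=np.array(c["hand_eye"]);T=np.eye(4);T[:3,:3]=R@H[:3,:3];T[:3,3]=R@H[:3,3]+o["eef_pos"]
Q=pts(c,T)*1000;V=tov(Q[...,:2]);z=Q[...,2]
b=(abs(z-54)<6)&(abs(V[...,0]-8)<8)&(V[...,1]>-70)&(V[...,1]<55);y=np.sort(V[b][:,1]);print("block top y",np.percentile(y,[1,50,99]))
t=o["eef_pos"][:2]*1000;r=R.T@((Q-o["eef_pos"]*1000).reshape(-1,3).T);r=r.reshape(3,480,640)
for a in range(-100,10,8):
    k=(r[2]>a)&(r[2]<=a+8)&(abs(r[0])<16)&(abs(r[1])<60)&(c["color"].max(2)<100)&(z>14)
    if k.sum()>5: print("tool z",a,k.sum(),"x",r[0][k].min(),r[0][k].max(),"y",r[1][k].min(),r[1][k].max())
E
python3 w.py
```

```text
[592.4 101.8  14.6] [  1.4 -64.7] [ 0.1 -0.4 -0.5]
block top y [-65.6 -17.2  22. ]
tool z -100 9542 x -10.291582683885375 15.724271919393352 y -45.38783813146022 44.327806828551076
tool z -92 6865 x -12.032592263780275 14.321158113283431 y -38.135378065069865 38.99482152537941
tool z -84 2595 x -11.161525424881447 14.11851901519898 y -30.594826378443088 32.27941363695883
tool z -76 1278 x -11.482773011939216 12.078992297032022 y -15.529568875110979 16.095252977001486
tool z -68 1075 x 5.655810480829564 11.580511033622221 y -13.518875989331413 13.686807771328342
tool z -60 965 x 5.572666430655278 11.565465066074387 y -13.468352120890858 13.748407753821752
tool z -52 805 x 5.721735724913835 11.494459537544795 y -13.626128456056902 13.685235793162597
tool z -44 1284 x -12.242625862539505 15.835968825390038 y -59.68295905158783 12.153434956477723
tool z -36 48 x 0.4805546958003156 15.640660281362988 y -8.447473469370326 -8.307796994387187
tool z -28 46 x -3.073292222502515 15.96583027152614 y -8.47819315368128 -8.274309530799451
tool z -20 42 x -7.097933422153924 15.737835233363857 y -8.42138000758963 -8.3264654312416
tool z -12 39 x -8.36633703755911 15.710378264739171 y -8.458661562345997 -8.306134946075703
tool z -4 36 x -3.6008424702049244 15.869996821575198 y -8.462574822586847 -8.321053056225127
```

Emit:
send_rows(motion=[[0,0,0,0,6,0,1],[0,0,0,0,0,3,1],[0,0,0,0,0,3,1],[0,0,0,0,0,3,1],[0,0,0,0,0,3,1],[0,0,0,0,-4,0,1],[0,0,0,0,-4,0,1],[0,0,0,0,-4,0,1],[0,0,0,0,-4,0,1],[0,0,0,0,0,0,1]])

```text
time_s: 6.4
eef_pos: [0.5897, 0.1114, 0.0024]
eef_rot: [-0.0, 0.991, 0.134, 0.0]
wrist_force: [0.3, -0.1, -0.8]
opening: 0.001
grasp_force: 0.0
```

```bash
python3 w.py
python3 - <<'E'
from h import *
np.set_printoptions(precision=1,suppress=True)
c=ctrl.camera("side");Q=pts(c)*1000
V=tov(Q[...,:2]);z=Q[...,2];t=tov(ctrl.get_obs()["eef_pos"][:2]*1000)
m=(abs(V[...,0]-t[0])<13)&(abs(V[...,1]-t[1])<16)&(z>20)&(z<110)&(c["color"].max(2)<100)
for a in range(20,110,6):
    k=m&(z>=a)&(z<a+6)
    if k.sum(): print(a,k.sum(),"x",V[k][:,0].min(),V[k][:,0].max(),"y",V[k][:,1].min(),V[k][:,1].max())
E
```

```text
[589.7 111.4   2.4] [  1.4 -54.7] [ 0.3 -0.1 -0.8]
block top y [-66.2  -6.8  37.2]
tool z -100 9552 x -9.989074549264272 15.951810484488501 y -44.349288015364245 43.899320910596465
tool z -92 6846 x -12.006022217749166 14.50815698333394 y -38.42411466432294 38.444952791925566
tool z -84 2614 x -12.48376145666676 14.184070684357415 y -31.424343720795147 32.094230944619554
tool z -76 1273 x -12.032264004977282 12.068311791104449 y -15.574944050388448 13.58581388010578
tool z -68 1101 x 5.547586495278933 11.974780003177035 y -13.533648505090285 13.701434096569493
tool z -60 959 x -7.5233308166374675 11.581186217373318 y -33.48220059884084 13.699692243417532
tool z -52 856 x -7.6886691828698135 15.73086177147202 y -33.89997979326131 13.70597109056711
tool z -44 301 x 2.0848133471404657 15.9906187949073 y -13.961079850989805 12.552257176731334
tool z -36 77 x -0.28699075589899525 15.914695899077477 y -14.009019383404452 -13.692441178336628
tool z -28 78 x -4.040186480022489 15.723602320217127 y -13.988498484104491 -13.756535194335914
tool z -20 83 x -8.733275188810751 15.597101282295588 y
[... 208 characters left out ...]
3747074285882
50 19 x -8.962248163622133 11.088835054499985 y -48.43698996466862 -40.2223717020503
56 26 x -9.168462635484705 11.050831407970852 y -49.705889353029555 -39.30673317208719
62 12 x -3.9153911479742316 7.017887301711446 y -43.828090203323235 -39.789646812019676
80 1 x -1.8512180276236794 -1.8512180276236794 y -54.62761403637983 -54.62761403637983
86 3 x -9.62397693614053 -3.921957889034737 y -49.89703443619578 -40.63802365380236
92 2 x -9.77768903528057 -9.733761423276928 y -39.77485414903757 -39.55792615193755
98 8 x -9.737258243994592 13.153010403606014 y -59.80164901149846 -39.26285576531475
104 7 x -9.836191884746496 11.251526008958734 y -60.240712149511594 -39.52348039710499
```

The fingers have now made contact: the block's end is at y≈-41 and moving with them. About 6 mm remain, so I push slowly.

Emit:
send_rows(motion=[[0,0,0,0,-1,0,1],[0,0,0,0,-1,0,1],[0,0,0,0,-1,0,1],[0,0,0,0,-1,0,1],[0,0,0,0,-1,0,1],[0,0,0,0,-1,0,1],[0,0,0,0,-0.5,0,1],[0,0,0,0,-0.5,0,1],[0,0,0,0,0,0,1],[0,0,0,0,0,0,1]])

```text
time_s: 7.5
eef_pos: [0.5881, 0.1174, 0.0024]
eef_rot: [-0.0, 0.991, 0.133, 0.0]
wrist_force: [0.2, -1.1, 1.3]
opening: -0.002
grasp_force: 0.6
```

```bash
python3 w.py|head -2; python3 w.py | tail -3
```

```text
[588.1 117.4   2.4] [  1.4 -48.5] [ 0.2 -1.1  1.3]
block top y [-60.   -0.9  43.2]
tool z -36 76 x -0.5286411607476562 15.885793279320918 y -13.644321817715232 -13.416903931324129
tool z -28 72 x -4.2889596538636905 15.88572751404179 y -13.63871076069562 -13.426122717530472
tool z -20 72 x -6.815681170764053 15.843962011188205 y -13.6312523789151 -13.417479428453813
```

Emit:
send_rows(motion=[[0,0,0,0,-1,0,1],[0,0,0,0,-1,0,1],[0,0,0,0,-1,0,1],[0,0,0,0,0,0,1],[0,0,0,0,0,0,1],[0,0,0,0,0,0,1],[0,0,0,0,0,0,1],[0,0,0,0,0,0,1],[0,0,0,0,0,0,1],[0,0,0,0,0,0,1]])

```text
time_s: 8.6
eef_pos: [0.5879, 0.1182, 0.0025]
eef_rot: [0.001, 0.991, 0.133, 0.0]
wrist_force: [0.4, -8.7, 0.1]
opening: 0.0
grasp_force: 4.6
```

The wrist force rose to 8.7 N, so the block is against the stop. Now I retreat and go to the hammer.

Emit:
send_rows(motion=[[0,0,0,0,15,0,1],[0,0,0,0,0,-50,1],[0,0,0,0,0,-50,1],[0,0,0,-32,36,-10,-1],[0,0,0,-32,36,0,-1],[0,0,0,-32,36,0,-1],[0,0,0,-32,36,0,-1],[0,0,0,-32,36,0,-1],[0,0,0,-32,36,0,-1],[0,0,0,-32,36,0,-1]])

```text
time_s: 9.6
eef_pos: [0.4404, -0.1979, 0.1123]
eef_rot: [-0.0, 0.991, 0.133, 0.0]
wrist_force: [1.6, -0.6, 0.4]
opening: 0.997
grasp_force: 0.0
```

Emit:
send_rows(motion=[[0,0,8,0,0,0,-1],[0,0,8,0,0,0,-1],[0,0,7.8,0,0,0,-1],[0,0,0,0,0,0,-1],[0,0,0,0,0,0,-1],[0,0,0,0,0,0,-1],[0,0,0,0,0,0,-1],[0,0,0,0,0,0,-1],[0,0,0,0,0,0,-1],[0,0,0,0,0,0,-1]])

```text
time_s: 10.6
eef_pos: [0.4417, -0.1964, 0.1123]
eef_rot: [-0.0, 0.997, -0.074, 0.0]
wrist_force: [-0.2, 0.8, 0.0]
opening: 1.002
grasp_force: 0.0
```

Run:
```python
from h import *
np.set_printoptions(precision=1,suppress=True)
c=ctrl.camera("top");P=pts(c)*1000
b=(abs(P[...,2]-54)<9);V=tov(P[...,:2]);b&=(abs(V[...,0])<14)&(abs(V[...,1])<60);print("block y",np.percentile(V[b][:,1],[2,98]))
o=ctrl.get_obs();print(o["eef_pos"],o["eef_rot"])
c=ctrl.camera("wrist");save("w3",c)
q=o["eef_rot"];R=Ro.from_quat([q[1],q[2],q[3],q[0]]).as_matrix();H=np.array(c["hand_eye"]);T=np.eye(4);T[:3,:3]=R@H[:3,:3];T[:3,3]=R@H[:3,3]+o["eef_pos"]
Q=pts(c,T)*1000;hsv=cv2.cvtColor(c["color"],cv2.COLOR_RGB2HSV)
m=(Q[...,2]>12)&(Q[...,2]<45)&(Q[...,0]<540)&(Q[...,1]>-300)&(Q[...,1]<-130)
w=m&(hsv[...,1]>70)&(hsv[...,0]<35)&(Q[...,2]>20);q=Q[w][:,:2]
if len(q): print("wood",w.sum(),q.min(0),q.max(0),cv2.fitLine(q.astype(np.float32),2,0,.01,.01).ravel(),"z",np.percentile(Q[w][:,2],[50,90]))
k=m&(c["color"].max(2)<70);q=Q[k][:,:2];print("blk",len(q),q.min(0),q.max(0))
h=m&(Q[...,2]>24)&~w;q=Q[h][:,:2];print("head",cv2.minAreaRect(q.astype(np.float32)),np.median(Q[h][:,2]))
```

```text
block y [-34.4  56. ]
[ 0.4 -0.2  0.1] [-0.   1.  -0.1  0. ]
wood 4007 [ 359.9 -238. ] [ 472.5 -183.4] [   1.    -0.2  417.2 -201. ] z [25.9 29.4]
blk 2749 [ 381.2 -253.5] [ 505.6 -171. ]
head ((429.6777038574219, -203.6611328125), (81.78700256347656, 143.3150177001953), 81.39253997802734) 29.434646429474242
```

View pics/w3.png

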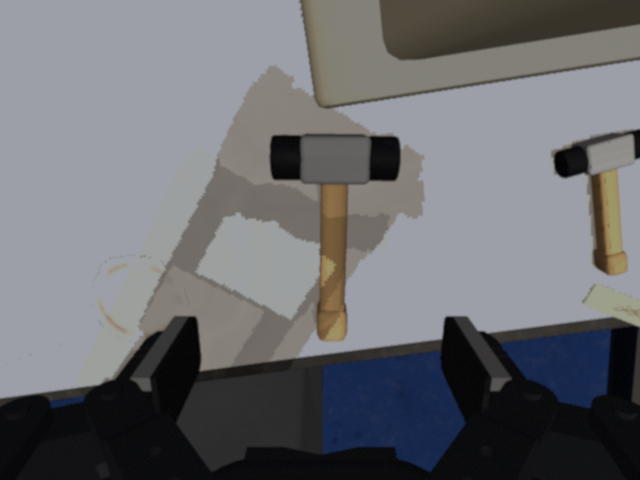

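Wrist view: the hammer is upright in the image, with the handle at u≈333, the head at (335,160), and open fingertips at (180,320) and (460,320). The block is home, with its end at y≈-34. I'll check how deep the fingertips are.

Run:
```python
from h import *
np.set_printoptions(precision=1,suppress=True)
c=ctrl.camera("wrist");H=np.array(c["hand_eye"]);r=pts(c,H)*1000
print("f",c["mtx"][0,0],c["mtx"][:2,2])
for a in range(-80,0,5):
    k=(r[...,2]>a)&(r[...,2]<=a+5)&(abs(r[...,0])<20)&(abs(r[...,1])<70)
    if k.sum()>3: y=r[...,1][k];print(a,k.sum(),"x",np.percentile(r[...,0][k],[1,99]),"y",y[y<0].min() if (y<0).any() else 0,y[y<0].max()if (y<0).any() else 0,y[y>0].min()if (y>0).any() else 0,y[y>0].max()if (y>0).any() else 0)
for u,v in[(190,318),(180,330),(450,318),(460,340),(150,370)]: print(u,v,r[v,u])
```

```text
f 416.3628953215235 [320.4 240.3]
-80 1679 x [-10.4  11.3] y -56.37405251164428 -41.88729098583192 42.199272484105144 56.778017306189604
-75 1533 x [-10.7  11.3] y -56.41877990091633 -42.048802220507234 42.32024203539608 56.80443212933662
-70 1371 x [-10.8  11.4] y -56.652978986800456 -41.99123935364303 42.20177400742556 56.75836120015074
-65 1195 x [-10.8  11.3] y -56.60939052660014 -41.92910549380866 42.32776182193696 56.758956423438576
-60 1035 x [-10.9  11.2] y -55.55214649516857 -42.03927028678338 42.316429131086316 56.328443801746666
-55 639 x [-10.7  11. ] y -49.409322047688036 -41.80567300024921 42.29057941779352 49.317434779583934
-50 57 x [-8.2  7.5] y -43.08761382254984 -42.35879528655826 42.693853136667954 43.342420754317196
190 318 [ 10.8 -43.1 -54.8]
180 330 [ 10.8 -43.9 -62.7]
450 318 [ 11.2  42.9 -55.5]
460 340 [  9.7  42.8 -66.7]
150 370 [ 10.4 -45.5 -83. ]
```

Depth shows the open fingertips 47 mm behind the reported TCP. Shut, they would be about 35 mm behind, which matches the block push. So a grasp with the tips just above the table needs a reported TCP z of about -31 mm.

Emit:
send_rows(motion=[[0,0,0,0,8,0,-1],[0,0,0,0,0,30,-1],[0,0,0,0,0,30,-1],[0,0,0,0,0,30,-1],[0,0,0,0,0,30,-1],[0,0,0,0,0,12,-1],[0,0,0,0,0,10,-1],[0,0,0,0,0,0,-1],[0,0,0,0,0,0,-1],[0,0,0,0,0,0,-1]])

```text
time_s: 11.75
eef_pos: [0.4414, -0.2052, -0.0285]
eef_rot: [0.001, 0.997, -0.074, 0.001]
wrist_force: [0.2, 0.4, 0.8]
opening: 1.0
grasp_force: 0.0
```

Emit:
send_rows(motion=[[0,0,0,0,0,0,1],[0,0,0,0,0,0,1],[0,0,0,0,0,0,1],[0,0,0,0,0,0,1],[0,0,0,0,0,0,1],[0,0,0,0,0,0,1],[0,0,0,0,0,0,1],[0,0,0,0,0,0,1],[0,0,0,0,0,0,1],[0,0,0,0,0,0,1]])

```text
time_s: 12.75
eef_pos: [0.4406, -0.2045, -0.0294]
eef_rot: [0.0, 0.997, -0.074, 0.0]
wrist_force: [-1.4, 0.6, 4.8]
opening: 0.198
grasp_force: 59.8
```

The handle is gripped (17 mm opening, 60 N). I lift it, swing it to the vice yaw, and go to the pre-strike position.

Emit:
send_rows(motion=[[0,0,0,0,0,-40,1],[0,0,0,0,0,-40,1],[0,0,0,-6,-40,0,1],[0,0,0,-6,-40,0,1],[0,0,-8,0,0,0,1],[0,0,-8,0,0,0,1],[0,0,-7.8,0,0,0,1],[0,0,0,38,-14,0,1],[0,0,0,38,-14,0,1],[0,0,0,38,-14,0,1]])

```text
time_s: 13.75
eef_pos: [0.5393, -0.0518, 0.0493]
eef_rot: [-0.0, 0.991, 0.133, -0.001]
wrist_force: [0.2, -0.2, -3.6]
opening: 0.201
grasp_force: 60.0
```

Emit:
send_rows(motion=[[0,0,0,0,0,0,1],[0,0,0,0,0,0,1],[0,0,0,0,0,0,1],[0,0,0,0,0,0,1],[0,0,0,0,0,0,1],[0,0,0,0,0,0,1],[0,0,0,0,0,0,1],[0,0,0,0,0,0,1],[0,0,0,0,0,0,1],[0,0,0,0,0,0,1]])

```text
time_s: 14.75
eef_pos: [0.5393, -0.0529, 0.0503]
eef_rot: [-0.0, 0.991, 0.133, 0.0]
wrist_force: [0.4, -0.3, -2.9]
opening: 0.196
grasp_force: 60.0
```

Run:
```python
from h import *
np.set_printoptions(precision=1,suppress=True)
o=ctrl.get_obs();c=ctrl.camera("wrist");save("w4",c);print(o["eef_pos"]*1000,tov(o["eef_pos"][:2]*1000),o["opening"])
q=o["eef_rot"];R=Ro.from_quat([q[1],q[2],q[3],q[0]]).as_matrix();H=np.array(c["hand_eye"]);T=np.eye(4);T[:3,:3]=R@H[:3,:3];T[:3,3]=R@H[:3,3]+o["eef_pos"]
Q=pts(c,T)*1000;r=pts(c,H)*1000
h=(r[...,0]>25)&(r[...,0]<75)&(abs(r[...,1])<60)&(Q[...,2]>95)&(Q[...,2]<125);q=r[h];print("head tool frame",cv2.minAreaRect(q[:,:2].astype(np.float32)),"z",np.percentile(Q[h][:,2],[5,50,95]))
A=np.c_[q[:,:2],np.ones(len(q))];print("tilt",np.linalg.lstsq(A,q[:,2],rcond=None)[0]*[57,57,1])
V=tov(Q[...,:2]);z=Q[...,2]
w=(abs(z-42)<5)&(V[...,0]>-62)&(V[...,0]<-20)&(V[...,1]<-80)&(V[...,1]>-160);q=V[w];print("wedge",np.percentile(q,[1,99],axis=0),w.sum())
b=(abs(z-54)<5)&(abs(V[...,0])<25)&(abs(V[...,1])<44);print("block",np.percentile(V[b],[1,99],axis=0))
```

```text
[539.3 -52.9  50.3] [ -90.6 -199.8] 0.19637657155582144
head tool frame ((43.20556640625, 0.2517662048339844), (36.39704513549805, 82.03669738769531), 0.19453276693820953) z [100.8 108.8 110.4]
tilt [  4.3   0.1 -61. ]
wedge [[ -56.  -133.9]
 [ -31.9  -80.7]] 6136Traceback (most recent call last):
  File "<stdin>", line 10, in <module>
    return _quantile_unchecked(
        a, q, axis, out, overwrite_input, method, keepdims, weights)
    return _ureduce(a,
                    func=_quantile_ureduce_func,
    ...<5 lines>...
                    overwrite_input=overwrite_input,
                    method=method)
    r = func(a, **kwargs)
    result = _quantile(arr,
                       quantiles=q,
    ...<2 lines>...
                       out=out,
                       weights=wgt)
    slices_having_nans = np.isnan(arr[-1, ...])
                                  ~~~^^^^^^^^^
IndexError: index -1 is out of bounds for axis 0 with size 0
```

View pics/w4.png

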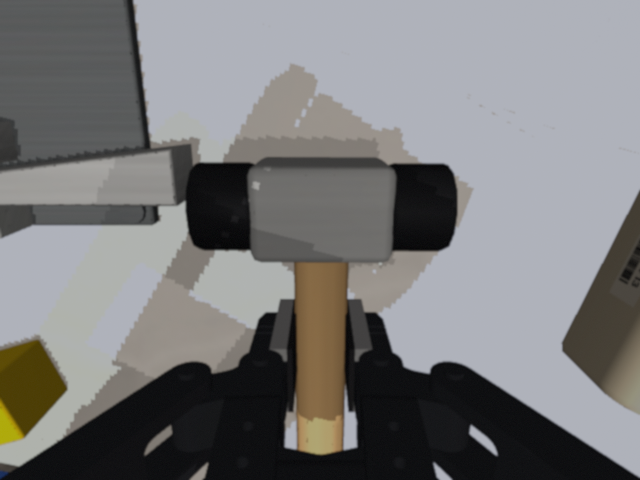

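The hammer is held straight, its head is level at (322,205), and its left face lines up with the wedge butt at u≈190. All dimensions check. I descend to strike height and approach.

Emit:
send_rows(motion=[[0,0,0,0,0,30,1],[0,0,0,0,0,25,1],[0,0,0,0,0,9.5,1],[0,0,0,0,0,0,1],[0,0,0,0,-8,0,1],[0,0,0,0,-8,0,1],[0,0,0,0,-5,0,1],[0,0,0,0,-5,0,1],[0,0,0,0,-5,0,1],[0,0,0,0,-5,0,1]])

```text
time_s: 15.8
eef_pos: [0.5305, -0.0181, -0.0135]
eef_rot: [0.0, 0.991, 0.133, 0.001]
wrist_force: [0.3, -2.3, -1.8]
opening: 0.192
grasp_force: 60.2
```

Emit:
send_rows(motion=[[0,0,0,0,-2,0,1],[0,0,0,0,-2,0,1],[0,0,0,0,-1.5,0,1],[0,0,0,0,-1.5,0,1],[0,0,0,0,-1,0,1],[0,0,0,0,-1,0,1],[0,0,0,0,-1,0,1],[0,0,0,0,-1,0,1],[0,0,0,0,-1,0,1],[0,0,0,0,0,0,1]])

```text
time_s: 16.8
eef_pos: [0.5265, -0.0064, -0.0143]
eef_rot: [-0.0, 0.991, 0.133, -0.0]
wrist_force: [1.6, -0.8, -2.3]
opening: 0.194
grasp_force: 60.2
```

Emit:
send_rows(motion=[[0,0,0,0,-2,0,1],[0,0,0,0,-2,0,1],[0,0,0,0,-1.5,0,1],[0,0,0,0,-1.5,0,1],[0,0,0,0,-1,0,1],[0,0,0,0,-1,0,1],[0,0,0,0,-1,0,1],[0,0,0,0,-1,0,1],[0,0,0,0,-1,0,1],[0,0,0,0,0,0,1]])

```text
time_s: 17.8
eef_pos: [0.5234, 0.0052, -0.0142]
eef_rot: [-0.0, 0.991, 0.133, -0.0]
wrist_force: [1.3, -2.3, -2.7]
opening: 0.191
grasp_force: 60.1
```

Emit:
send_rows(motion=[[0,0,0,0,-2,0,1],[0,0,0,0,-1.5,0,1],[0,0,0,0,-1.5,0,1],[0,0,0,0,-1,0,1],[0,0,0,0,-1,0,1],[0,0,0,0,-1,0,1],[0,0,0,0,-1,0,1],[0,0,0,0,-1,0,1],[0,0,0,0,0,0,1],[0,0,0,0,0,0,1]])

```text
time_s: 18.8
eef_pos: [0.5207, 0.0149, -0.0142]
eef_rot: [-0.0, 0.991, 0.133, -0.0]
wrist_force: [1.0, -3.0, -2.7]
opening: 0.192
grasp_force: 60.1
```

Emit:
send_rows(motion=[[0,0,0,0,-1,0,1],[0,0,0,0,-1,0,1],[0,0,0,0,-1,0,1],[0,0,0,0,-1,0,1],[0,0,0,0,-1,0,1],[0,0,0,0,-1,0,1],[0,0,0,0,-1,0,1],[0,0,0,0,-1,0,1],[0,0,0,0,0,0,1],[0,0,0,0,0,0,1]])

```text
time_s: 19.8
eef_pos: [0.5192, 0.0195, -0.0139]
eef_rot: [0.002, 0.991, 0.133, 0.0]
wrist_force: [-0.3, -17.1, -2.1]
opening: 0.193
grasp_force: 61.1
```

The wedge has jammed: 17 N with almost no advance. I'll back off and tap once more to seat it.

Emit:
send_rows(motion=[[0,0,0,0,0,0,1],[0,0,0,0,6,0,1],[0,0,0,0,6,0,1],[0,0,0,0,0,0,1],[0,0,0,0,-6,0,1],[0,0,0,0,-6,0,1],[0,0,0,0,-0.5,0,1],[0,0,0,0,0,0,1],[0,0,0,0,0,0,1],[0,0,0,0,0,0,1]])

```text
time_s: 20.8
eef_pos: [0.5189, 0.0195, -0.0139]
eef_rot: [0.003, 0.991, 0.133, -0.0]
wrist_force: [-1.7, -19.6, -3.9]
opening: 0.192
grasp_force: 61.1
```

There was no further advance, so the wedge is seated. I retreat, then return the hammer to its original free spot.

Emit:
send_rows(motion=[[0,0,0,0,20,0,1],[0,0,0,0,35,0,1],[0,0,0,0,15,-20,1],[0,0,0,0,0,-40,1],[0,0,0,-39,21,0,1],[0,0,0,-39,21,0,1],[0,0,0,-39,21,0,1],[0,0,8,0,0,0,1],[0,0,8,0,0,0,1],[0,0,7.8,0,0,0,1]])

```text
time_s: 21.8
eef_pos: [0.4404, -0.1356, 0.0458]
eef_rot: [-0.0, 0.997, -0.077, -0.0]
wrist_force: [0.0, -0.2, -4.6]
opening: 0.199
grasp_force: 60.3
```

```bash
cat > t.py <<'E'
from h import *
np.set_printoptions(precision=1,suppress=True)
c=ctrl.camera("top");P=pts(c)*1000;V=tov(P[...,:2]);z=P[...,2]
b=(abs(z-54)<8)&(abs(V[...,0]-2)<10)&(abs(V[...,1])<70);print("block y",np.percentile(V[b][:,1],[2,90,95,98]))
w=(abs(z-42)<9)&(V[...,0]>-58)&(V[...,0]<-32)&(V[...,1]<-50)&(V[...,1]>-150);print("wedge y min",np.percentile(V[w][:,1],[1,5]) if w.any() else 0)
o=ctrl.get_obs();print(o["eef_pos"]*1000,o["eef_rot"])
E
python3 t.py
```

```text
block y [-34.1  40.   50.7  56.2]
wedge y min [-85.2 -84.2]
[ 440.5 -135.4   45.7] [-0.   1.  -0.1 -0. ]
```

Block and wedge both held position (block end at -34, wedge butt at -85). Now I lower the hammer.

Emit:
send_rows(motion=[[0,0,0,5,34,0,1],[0,0,0,5,34,0,1],[0,0,0,0,0,25,1],[0,0,0,0,0,25,1],[0,0,0,0,0,15,1],[0,0,0,0,0,5,1],[0,0,0,0,0,2,1],[0,0,0,0,0,1,1],[0,0,0,0,0,1,1],[0,0,0,0,0,1,1]])

```text
time_s: 22.85
eef_pos: [0.4413, -0.2054, -0.0285]
eef_rot: [0.0, 0.997, -0.074, 0.001]
wrist_force: [0.2, 0.3, -2.7]
opening: 0.193
grasp_force: 60.3
```

Emit:
send_rows(motion=[[0,0,0,0,0,0.5,1],[0,0,0,0,0,0.5,1],[0,0,0,0,0,0,1],[0,0,0,0,0,0,-0.6],[0,0,0,0,0,0,-1],[0,0,0,0,0,0,-1],[0,0,0,0,0,0,-1],[0,0,0,0,0,0,-1],[0,0,0,0,0,0,-1],[0,0,0,0,0,0,-1]])

```text
time_s: 23.85
eef_pos: [0.4406, -0.205, -0.0302]
eef_rot: [-0.0, 0.997, -0.074, -0.0]
wrist_force: [-0.9, -0.5, -0.2]
opening: 1.001
grasp_force: 0.0
```

Emit:
send_rows(motion=[[0,0,0,0,0,-10,-1],[0,0,0,0,0,-30,-1],[0,0,0,0,0,-40,-1],[0,0,0,0,0,-40,-1],[0,0,0,0,0,-40,-1],[0,0,0,0,0,0,-1],[0,0,0,0,0,0,-1],[0,0,0,0,0,0,-1],[0,0,0,0,0,0,-1],[0,0,0,0,0,0,-1]])

```text
time_s: 24.85
eef_pos: [0.4399, -0.2045, 0.1285]
eef_rot: [-0.001, 0.997, -0.074, -0.001]
wrist_force: [-0.3, -0.1, -0.2]
opening: 1.002
grasp_force: 0.0
```

```bash
python3 t.py
python3 - <<'E'
from h import *
o=ctrl.get_obs();c=ctrl.camera("wrist");save("w5",c)
q=o["eef_rot"];R=Ro.from_quat([q[1],q[2],q[3],q[0]]).as_matrix();H=np.array(c["hand_eye"]);T=np.eye(4);T[:3,:3]=R@H[:3,:3];T[:3,3]=R@H[:3,3]+o["eef_pos"]
Q=pts(c,T)*1000;h=(Q[...,2]>12)&(Q[...,2]<45)&(Q[...,0]<515)&(Q[...,0]>340)&(Q[...,1]>-270)&(Q[...,1]<-150)
print("hammer box",cv2.minAreaRect(Q[h][:,:2].astype(np.float32)),np.percentile(Q[h][:,2],[50,90,99]))
E
```

```text
block y [-33.7  41.5  49.5  55.2]
wedge y min [-85.2 -83.9]
[ 440.  -204.6  128.7] [-0.   1.  -0.1 -0. ]
hammer box ((430.3033752441406, -203.78512573242188), (82.09527587890625, 143.5953369140625), 81.33292388916016) [27.73141715 30.45698836 31.36405351]
```

View pics/w5.png

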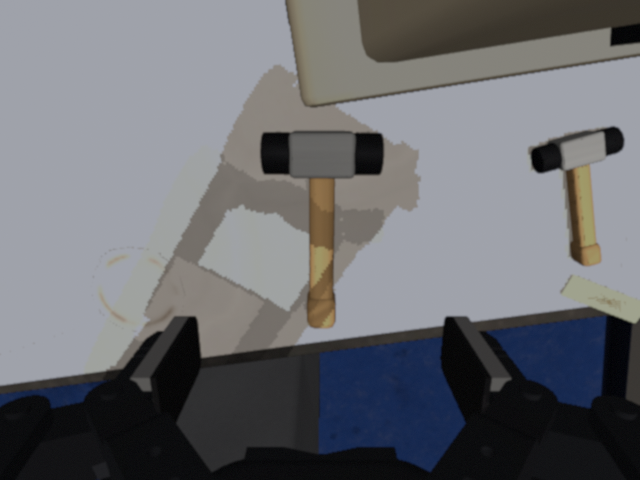

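The hammer lies flat with its head at (322,155) and top at z≈30 mm, clear of everything. The wedge is still at -85 and the block is still at the stop, so I'm handing in.

```bash
python3 -c "
from bench import ctrl
print(ctrl.hand_in())"
```

```text
the job is handed in; nothing more can be done
None
```

I handed the job in at about 25 s: the block is against the end stop, the hammer drove the wedge until it jammed, and the hammer lies flat and clear; the judge's verdict was not shown, and the clamping force could not be measured directly.

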